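# Load the autosampler's sprung filter seat and hold it shut

### The job

Pull the autosampler's drawer out until it stops, then take the steel filter cartridge that has its collar half-way up from the bench and put it, shank down, into the spring-loaded seat in the drawer. Press it down against the spring until the collar is hard on the seat's rim, and finish there: the seat has no catch, so the program must end still gripping the cartridge and pressing it down with a steady push a little stronger than the spring, without leaning on it hard. Leave the drawer fully out, and leave the two other steel tubes standing where they are.

Things in the scene. Friction and masses are not known exactly. Their poses are not given: they have to be found in the camera images.
- sampler: The autosampler: a low cream box 340 mm deep (its x), 300 wide (its y), 150 high, fixed on the bench. Origin: middle of its front face's lower edge, on the bench. The front, with the drawer, faces its -x.
- drawer (a joint): How far the drawer is out, in m: 0 shut, 0.200 at its stop. It slides straight along the sampler's -x, with about 4 N of friction, and stays where it is left. Fully out, the seat's centre is 120 mm in front of the sampler's front face.
- drawer_handle (a point): Middle of the drawer's bar handle: a round steel bar 10 mm thick, 110 mm long, level along y, its axis 122 mm above the bench and 44 mm in front of the drawer's front panel (236 mm wide, 12 mm thick, top 136 mm above the bench). Same axes as the sampler; moves with the drawer. Can be pinched from above.
- seat_mouth (a point): Centre of the seat's hole (31 mm round) at its rim, the flat top of an aluminium block 70 x 70 x 50 mm on the drawer's floor; the sprung plunger is in the hole. 96 mm above the bench, 136 mm behind the handle bar, 80 mm behind the back of the front panel, the only thing near that is higher than the rim. Axes as the sampler's. Inside the sampler until the drawer is out.
- plunger (a joint): How far the sprung plunger in the seat is pushed down, in m: 0 at rest, when its top is 24 mm below the rim. It pushes up with 4 N at rest and 350 N/m more: 9.6 N at 0.016, when the cartridge's collar meets the rim (the hard stop). The plunger itself could go to 0.020. It lifts an unheld cartridge; a steady push of 12 to 25 N holds it on the rim.
- cartridge_center (a point): Centre of the filter cartridge, 48 mm above its foot; z up along its axis. Loose, standing on the bench, steel, round, 96 mm high, 0.14 to 0.28 kg. From the foot up: a shank 28 mm thick, 40 mm long with a bevelled foot; a collar 44 mm wide, 6 mm thick; a grooved grip 30 mm thick, 50 mm long (from 2 mm under this point to 48 mm above it).
- cartridge_collar (a point): Centre of the underside of that cartridge's collar, 40 mm above its foot, on its axis. It meets the seat's rim when fully pressed in.
- cartridge: The same cartridge; origin at the centre of its foot, z along its axis, upwards.
- plain_tube_center (a point): Centre of a plain steel tube 30 mm thick and 96 mm high without any collar, standing loose on the bench. Not to be used.
- topped_tube_center (a point): Centre of a steel tube 82 mm high, 28 mm thick with a 44 mm wide, 22 mm thick head at its top, standing loose on the bench. Not to be used.
There are look-alikes about, which are no part of the job. Leave any turquoise look-alike of the cartridge alone.

How it is judged:
By the outcome, as a careful person would: the job done as asked, in the order asked, and still so for the second after the job is handed in, while the arm keeps its last pose, push and grip.
It also fails if it takes over 72 s, if anything falls off the work surface, if the arm or the gripper's body presses on something with over 40 N, if the wrist force passes 120 N, or if a joint passes its speed limit or range.

### The arm

A 6-joint arm with a two-finger parallel gripper is mounted at the origin on the work surface. World frame = base frame: x ahead of the robot, y to its left, z up, the work surface at z = 0. Lengths are in mm, angles in rad, forces in N, time in s.
With the tool pointing down it reaches from about 350 to 975 mm from the base axis. Payload 7.1 kg.
Tool frame: the origin (TCP) lies between the finger pads; the fingertips stand 19 mm ahead of it and the grasp point (between the pads) is the TCP (ctrl.tcp_to_tips is the distance from the TCP to the fingertips, in mm); z points along the fingers, y is the line along which they close (so a half turn about z gives the same grasp; the last joint's range is limited). The gripper opens to 88 mm and grips with 3 to 60 N. Pads are 20 mm wide; open, the fingers measure 115 mm over their backs; the gripper's body (75 mm by 178 mm) begins 61 mm behind the grasp point.
Start: joints at [1.263, 0.423, 1.63, -0, 1.089, -0.019], TCP at [177.97, 599.109, 241.675] pointing down, gripper open.
Joint ranges: [-3, 3], [-0.9, 2.11], [0.09, 2.58], [-1.31, 4.45], [0.11, 2.69], [-2.54, 2.54]. Speed limits (rad/s): [2.39, 2.39, 3.01, 3.14, 3.14, 3.14].

### API

Orientations are given as a rotation vector (axis times angle).
In Python, from workcell import status, optics, ctrl gives the robot as it stands. The module is installed in compiled form; this text tells all that it offers.
- The arm moves only by the shell command python3 -m inch 'ROWS'. ROWS is JSON, a list that holds one entry, the list of rows, each a list of 7 numbers: the shift along the tool's x, y, z in mm, then the turn, a rotation vector about the tool's x, y, z in rad, then the opening in per cent of the stroke, from 0 (shut) to 100 (fully open). A call has 1 to 20 rows; each row is the pose to reach, as a shift and turn from the pose commanded when the call began, along the tool's axes at that moment; what a row does not reach only later rows make up. A row lasts 1/10 s, in which the tool goes at most 50 mm and 8.59 degrees, less where a joint would pass 70% of its speed; a pose out of reach is approached as far as the arm can. A call with a gripper value outside its range is refused whole. The fingers move at their own pace and stop on an object; the grip force is fixed at half the most. Time passes only in rows, so rows that repeat a pose let the fingers close. It gives the time, the measured TCP pose, the force, the opening and the grip force at its end, in the units of the state.
- status.get_obs(): the state, without advancing time (a new reading comes with each control period).
- optics.get_image(name): name is "scene" or "top"; returns a dict with "frame" (384x512x3 uint8, red, green, blue), "fx", "fy", "cx", "cy" (pixels), "rvec" (rotation vector, rad) and "tvec" (3), from world to camera coordinates, as OpenCV has them. Camera axes: x right, y down, z forward; pixel columns grow to the right and rows downward; lengths in mm; the calibration is good to about 2 mm. A picture is of the moment at which its call begins. There is no depth.
- ctrl.close_job(): hands the job in; it is judged then, once.
The state is a dict: "t": time; "qpos": joint angles; "qvel": joint speeds; "joint_torque": joint torques, N m; "ee_pos": TCP position; "orientation": TCP orientation; "ft_force": force on the tool from outside, world axes, zero at the start; "moment": the same for the moment, N m; "width": finger opening in mm; "grasp_force": force on a finger pad.
Only numpy, scipy, OpenCV 4.12 (cv2) and the standard library are available. Lean on these libraries where they do the work, as an engineer would, in place of code of your own. Each camera call takes 0.05 s, during which the arm holds its last target. There are 200 camera calls.

## Working session

There is one attempt and no reset: what is moved stays moved. The work goes in short steps, Python scripts to look and compute and a shell command to move; the robot and the scene stay as the last step left them, time stands still between calls to the robot, and variables do not carry over. Pictures are saved under pics/ and viewed, at most 10 in all, crops included, and the job is handed in when it is done.

```bash
mkdir -p pics; cat > h.py <<'E'
import numpy as np, cv2
from workcell import status, optics, ctrl
def cam(n):
    d=optics.get_image(n); d['R']=cv2.Rodrigues(np.array(d['rvec'],float))[0]; d['t']=np.array(d['tvec'],float).ravel(); return d
def ray(d,u,v):
    r=d['R'].T@np.array([(u-d['cx'])/d['fx'],(v-d['cy'])/d['fy'],1]); return -d['R'].T@d['t'], r/np.linalg.norm(r)
def onz(d,u,v,z):
    o,r=ray(d,u,v); return o+r*(z-o[2])/r[2]
def proj(d,p):
    c=d['R']@np.array(p,float)+d['t']; return np.array([d['fx']*c[0]/c[2]+d['cx'],d['fy']*c[1]/c[2]+d['cy']])
def save(d,f): cv2.imwrite('pics/'+f,d['frame'][:,:,::-1])
def toolshift(dw):
    o=status.get_obs(); R=cv2.Rodrigues(np.array(o['orientation'],float))[0]; return R.T@np.array(dw,float)
E
python3 - <<'E'
from h import *
for n in ('scene','top'):
    d=cam(n); save(d,n+'0.png'); print(n,-d['R'].T@d['t'],d['fx'])
o=status.get_obs(); print(o); print(cv2.Rodrigues(np.array(o['orientation'],float))[0].round(3))
E
```

```text
scene [1300.20279465 -845.73357028  989.7841627 ] 495.0358281969442
top [ 360.69560462  -72.99856668 1395.37538249] 475.2628630168373
{'t': 0.1, 'qpos': array([ 1.26300955e+00,  4.23767891e-01,  1.63058777e+00, -2.69158420e-05,
        1.08860594e+00, -1.90072930e-02]), 'qvel': array([-0.00119685, -0.00322842, -0.00121838, -0.00012422,  0.00183172,
        0.00040807]), 'joint_torque': array([ 3.75801783e-04, -5.45615888e+01, -2.74323374e+01,  6.45317207e-02,
        1.88476418e-02,  8.27632618e-06]), 'ee_pos': array([177.83381457, 598.67877363, 240.98738711]), 'orientation': array([-4.51991020e-01, -3.10870594e+00,  2.12765099e-03]), 'ft_force': array([0.47584461, 0.29225379, 0.04491182]), 'moment': array([-0.02692602,  0.00709102, -0.03484464]), 'grasp_force': 0.0, 'width': 87.9855649571634}
[[-0.959  0.285 -0.   ]
 [ 0.285  0.959 -0.001]
 [ 0.    -0.001 -1.   ]]
```

View pics/scene0.png

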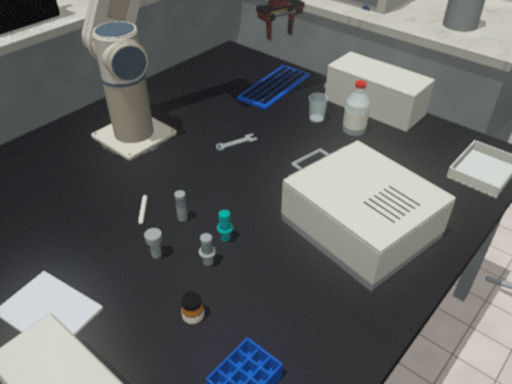

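View pics/top0.png

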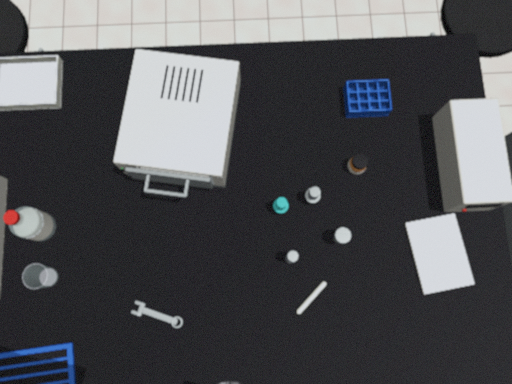

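The pictures show the sampler at scene (365,205) / top (180,120), with its handle at scene (311,159) / top (167,190).

What could be taken for the cartridge:
- Steel tube with its collar half-way up: scene (207,250) / top (314,194). This is my choice.
- Turquoise look-alike: scene (225,226) / top (281,205).
- Plain tube: scene (181,205) / top (292,257).
- Topped tube: scene (153,242) / top (343,235).
- Amber jar: scene (192,308).

I'll check the choice in one close crop.

```bash
python3 - <<'E'
from h import *
d=cam('scene'); e=cam('top')
a=cv2.resize(d['frame'][180:280,130:260],(520,400),interpolation=cv2.INTER_CUBIC)
b=cv2.resize(e['frame'][150:210,110:170+40],(280,168),interpolation=cv2.INTER_CUBIC)
c=cv2.resize(e['frame'][175:275,265:365],(280,280),interpolation=cv2.INTER_CUBIC)
im=np.vstack([a,np.zeros((48,520,3),np.uint8)]); im=np.hstack([im,np.vstack([b,c])])
cv2.imwrite('pics/crop1.png',im[:,:,::-1])
# blobs
for n,f,(x0,y0,x1,y1) in (('scene',d,(135,180,245,275)),('top',e,(265,180,360,270)),('handle',e,(100,40,250,200))):
    g=f['frame'].max(2); m=(g>(70 if n!='handle' else 90)).astype(np.uint8); mm=np.zeros_like(m); mm[y0:y1,x0:x1]=m[y0:y1,x0:x1]
    k,_,st,ce=cv2.connectedComponentsWithStats(mm)
    for i in range(1,k):
        if st[i,4]>15: print(n,st[i],ce[i].round(1))
    if n=='handle':
        cs,_=cv2.findContours(mm,0,1)
        cc=max(cs,key=cv2.contourArea); print(cv2.approxPolyDP(cc,2.5,True)[:,0].tolist())
E
```

```text
scene [173 189  14  33 326] [180.3 204.7]
scene [138 194  10  31 195] [142.3 208.8]
scene [216 209  18  33 408] [224.2 224.6]
scene [143 227  19  32 425] [153.4 240.5]
scene [198 232  18  34 430] [206.3 248.3]
top [305 186  17  18 248] [313.1 194.4]
top [273 196  17  18 235] [280.8 204.8]
top [334 226  18  18 259] [342.6 234.8]
top [286 250  14  13 146] [292.3 256. ]
handle [  100    40   150   158 15245] [176.9 112.7]
[[100, 40], [100, 49], [136, 48], [113, 162], [126, 171], [144, 173], [145, 192], [185, 197], [190, 179], [224, 185], [239, 86], [239, 61], [141, 48], [249, 43], [249, 40]]
```

View pics/crop1.png

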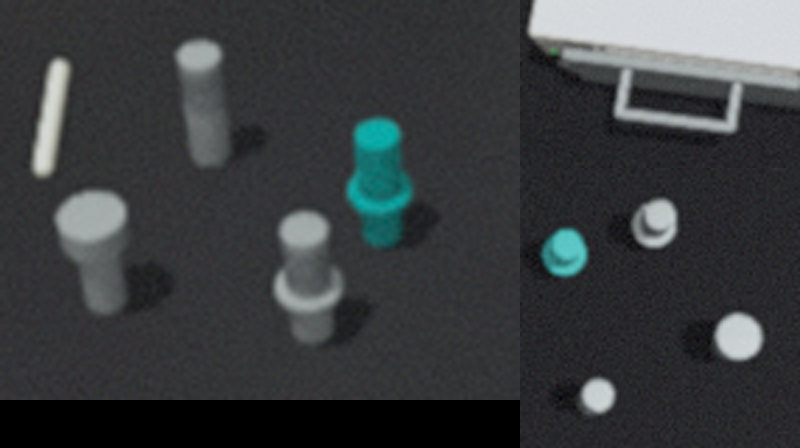

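The crop confirms it: the steel tube with its collar half-way up has its top disc at scene (206,237) / top (314,192). The bar handle runs in the top view from (145,190) to (187,196).

```bash
python3 - <<'E'
from h import *
d=cam('scene'); e=cam('top')
def tri(p,q):
    o1,r1=ray(d,*p);o2,r2=ray(e,*q);A=np.stack([r1,-r2],1);s=np.linalg.lstsq(A,o2-o1,rcond=None)[0]
    a,b=o1+s[0]*r1,o2+s[1]*r2; return ((a+b)/2).round(1),np.linalg.norm(a-b).round(1)
print('cart top scene',onz(d,206,237,96),'top',onz(e,314.3,192.1,96),tri((206,237),(314.3,192.1)))
print('turq',onz(e,281.5,203.5,96),'plain',onz(e,292.8,256.5,96),'topped',onz(e,343,235,82))
print('proj collar', proj(d,[*onz(e,314.3,192.1,96)[:2],43]))
# sampler roof top-view edges at z=150
m=(e['frame'].min(2)>150).astype(np.uint8); m[:, :95]=0; m[:48]=0; m[200:]=0; m[:,255:]=0
k,l,st,ce=cv2.connectedComponentsWithStats(m); i=1+np.argmax(st[1:,4]); 
m2=cv2.morphologyEx((l==i).astype(np.uint8),cv2.MORPH_OPEN,np.ones((9,9)))
c=max(cv2.findContours(m2,0,1)[0],key=cv2.contourArea)
P=cv2.approxPolyDP(c,4,True)[:,0]; W=np.array([onz(e,*p,150)[:2] for p in P]); print(P.tolist(),W.round(0).tolist())
print('sides',np.linalg.norm(np.roll(W,-1,0)-W,axis=1).round(), [np.degrees(np.arctan2(*(v[::-1]))).round(1) for v in np.roll(W,-1,0)-W])
# bar: for columns 150..182 brightest centroid near line
g=e['frame'].max(2).astype(float); pts=[]
for u in range(149,184):
    v0=190.4+(u-144.6)*5.3/42.9; vs=np.arange(int(v0)-4,int(v0)+6); w=np.clip(g[vs,u]-80,0,None); pts.append((u,(w*vs).sum()/w.sum()))
pts=np.array(pts); W=np.array([onz(e,*p,122)[:2] for p in pts]); vx,vy,x,y=cv2.fitLine(W.astype(np.float32),2,0,.01,.01).ravel()
print('bar pts',pts[[0,-1]],'mid',x,y,'dir deg',np.degrees(np.arctan2(vy,vx)))
for p in [(144.6,190.4),(187.5,195.7)]: print('end',onz(e,*p,122))
E
```

```text
cart top scene [ 631.48449713 -259.00823634   96.        ] top [ 628.06204088 -258.41722987   96.        ] (array([ 629.1, -258.1,   93.6]), np.float64(1.7))
turq [ 599.67565115 -165.04679382   96.        ] plain [ 452.04763274 -187.55213825   96.        ] topped [ 506.18364907 -331.41059211   82.        ]
proj collar [206.53944616 250.6249589 ]
[[135, 50], [115, 162], [140, 165], [143, 172], [196, 179], [221, 175], [238, 62]] [[1053.0, 232.0], [724.0, 284.0], [712.0, 216.0], [692.0, 208.0], [667.0, 65.0], [675.0, -2.0], [1003.0, -61.0]]
sides [333.  69.  22. 145.  68. 333. 297.] [np.float64(171.0), np.float64(-99.5), np.float64(-157.7), np.float64(-100.2), np.float64(-83.1), np.float64(-10.0), np.float64(80.3)]
bar pts [[149.         190.38109756]
 [183.         194.38502674]] mid 639.1205 151.10153 dir deg 80.0285
end [647.60079649 209.66375806 122.        ]
end [627.67903883  92.39274714 122.        ]
```

```bash
cat > go.py <<'E'
import sys
from h import *
# target x y z, tool-y heading (deg); prints tool shift and turn
x,y,z,a=map(float,sys.argv[1:5]); o=status.get_obs()
R=cv2.Rodrigues(np.array(o['orientation'],float))[0]; a=np.radians(a)
Y=np.array([np.cos(a),np.sin(a),0]); Z=np.array([0,0,-1.]); T=np.stack([np.cross(Y,Z),Y,Z],1)
print('shift',(R.T@(np.array([x,y,z])-o['ee_pos'])).round(1),'turn',cv2.Rodrigues(R.T@T)[0].ravel().round(3))
E
python3 go.py 639 151 190 -10
```

```text
shift [-569.6 -298.1   51.6] turn [-0.     0.     1.457]
```

```bash
python3 -m inch '[[[-569.6,-298.1,51.6,0,0,1.457,40],[-569.6,-298.1,51.6,0,0,1.457,40],[-569.6,-298.1,51.6,0,0,1.457,40],[-569.6,-298.1,51.6,0,0,1.457,40],[-569.6,-298.1,51.6,0,0,1.457,40],[-569.6,-298.1,51.6,0,0,1.457,40],[-569.6,-298.1,51.6,0,0,1.457,40],[-569.6,-298.1,51.6,0,0,1.457,40],[-569.6,-298.1,51.6,0,0,1.457,40],[-569.6,-298.1,51.6,0,0,1.457,40],[-569.6,-298.1,51.6,0,0,1.457,40],[-569.6,-298.1,51.6,0,0,1.457,40],[-569.6,-298.1,51.6,0,0,1.457,40],[-569.6,-298.1,51.6,0,0,1.457,40],[-569.6,-298.1,51.6,0,0,1.457,40],[-569.6,-298.1,51.6,0,0,1.457,40],[-569.6,-298.1,51.6,0,0,1.457,40],[-569.6,-298.1,51.6,0,0,1.457,40],[-569.6,-298.1,51.6,0,0,1.457,40],[-569.6,-298.1,51.6,0,0,1.457,40]]]'
python3 - <<'E'
from h import *
d=cam('scene'); cv2.imwrite('pics/s2.png',cv2.resize(d['frame'][60:260,220:460],(720,600))[:,:,::-1]); print(proj(d,[639,151,122]))
E
python3 go.py 639 151 124 -10
```

```text
t: 2.3
ee_pos: [638.9, 151.7, 190.3]
orientation: [2.406, 2.02, 0.0]
ft_force: [0.5, 0.7, -0.7]
width: 35.1
grasp_force: 0.0
[305.49132787 157.0162565 ]
shift [-0.5  0.2 66.2] turn [ 0. -0.  0.]
```

View pics/s2.png

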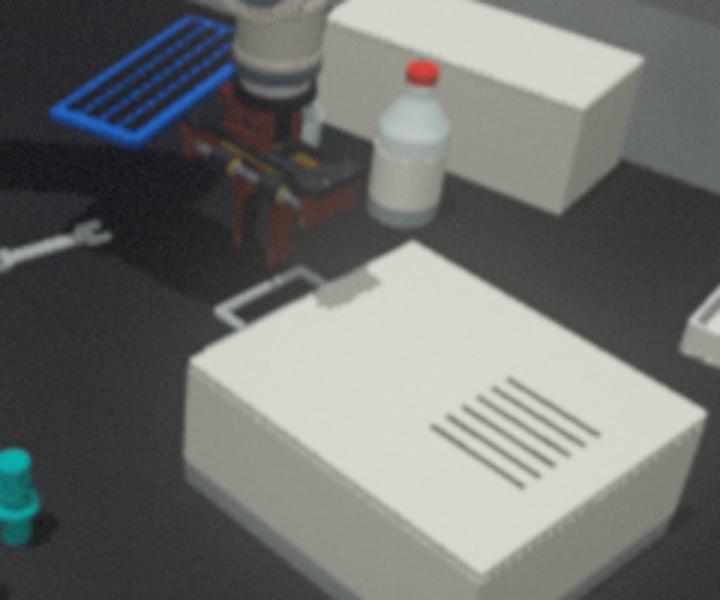

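The open fingers sit above the bar, which shows at image (307,157) against (305.5,157) predicted, within about 1 px across the bar. I'll go down and pinch.

```bash
python3 -m inch '[[[0,0,20,0,0,0,40],[0,0,40,0,0,0,40],[0,0,55,0,0,0,40],[0,0,66,0,0,0,40],[0,0,66,0,0,0,40],[0,0,66,0,0,0,0],[0,0,66,0,0,0,0],[0,0,66,0,0,0,0],[0,0,66,0,0,0,0],[0,0,66,0,0,0,0]]]'
```

```text
t: 3.35
ee_pos: [639.2, 151.3, 124.9]
orientation: [2.407, 2.019, 0.001]
ft_force: [-2.0, 0.3, 5.2]
width: 9.1
grasp_force: 30.0
```

```bash
python3 -m inch '[[[0,-8,0,0,0,0,0],[0,-22,0,0,0,0,0],[0,-40,0,0,0,0,0],[0,-60,0,0,0,0,0],[0,-80,0,0,0,0,0],[0,-100,0,0,0,0,0],[0,-120,0,0,0,0,0],[0,-140,0,0,0,0,0],[0,-160,0,0,0,0,0],[0,-175,0,0,0,0,0],[0,-186,0,0,0,0,0],[0,-194,0,0,0,0,0],[0,-198,0,0,0,0,0],[0,-200,0,0,0,0,0],[0,-201,0,0,0,0,0],[0,-201,0,0,0,0,0]]]'
```

```text
t: 4.95
ee_pos: [445.8, 185.7, 124.8]
orientation: [2.401, 2.017, 0.011]
ft_force: [18.0, -12.1, -5.2]
width: 9.3
grasp_force: 30.0
```

```bash
python3 -m inch '[[[0,-1.5,0,0,0,0,0],[0,-1.5,0,0,0,0,0],[0,-1.5,0,0,0,0,0],[0,-1.5,0,0,0,0,0]]]'; python3 - <<'E'
from h import *
e=cam('top'); cv2.imwrite('pics/t3.png',cv2.resize(e['frame'][100:300,80:320],(720,600))[:,:,::-1])
E
```

```text
t: 5.35
ee_pos: [445.7, 185.7, 124.9]
orientation: [2.4, 2.016, 0.014]
ft_force: [24.3, -16.1, -10.2]
width: 9.3
grasp_force: 30.0
```

View pics/t3.png

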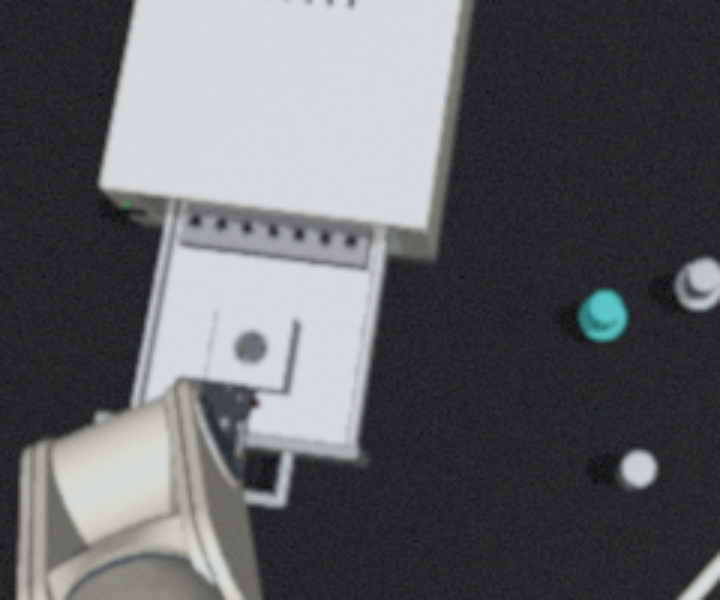

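The drawer is out on its stop: the extra pull gave more force and no movement. The seat's hole is at crop (250,348), which is top-view (163,216). I'll relax, release and lift.

```bash
python3 -m inch '[[[0,1.5,0,0,0,0,0],[0,2.5,0,0,0,0,0],[0,2.5,0,0,0,0,40],[0,2.5,0,0,0,0,40],[0,2.5,0,0,0,0,40],[0,2.5,0,0,0,0,40],[0,2.5,-20,0,0,0,40],[0,2.5,-50,0,0,0,40],[0,2.5,-95,0,0,0,40],[0,2.5,-115,0,0,0,40],[0,2.5,-115,0,0,0,40]]]'
python3 - <<'E'
from h import *
e=cam('top'); print('seat',onz(e,163.3,216,96)); d=cam('scene')
# darkest-blob centroid of hole
p=(163,216); g=e['frame'].min(2)[206:227,153:174]; m=(g<150).astype(np.uint8)
k,l,st,ce=cv2.connectedComponentsWithStats(m); i=l[10,10]; c=ce[i]+[153,206]; print(st[i],c,onz(e,*c,96))
q=proj(d,[579,162,96]); print(q)
cv2.imwrite('pics/s4.png',cv2.resize(d['frame'][80:230,180:380],(800,600),interpolation=cv2.INTER_CUBIC)[:,:,::-1])
E
python3 go.py 628.5 -258.5 190 -10; python3 go.py 628.5 -258.5 190 -90
```

```text
t: 6.5
ee_pos: [443.4, 186.7, 241.9]
orientation: [2.406, 2.018, 0.008]
ft_force: [-0.3, 0.1, 0.7]
width: 34.9
grasp_force: 0.0
seat [578.70515824 163.55564783  96.        ]
[ 6  5 10 10 81] [163.25925926 215.41975309] [580.33528542 163.65958413  96.        ]
[291.25091679 154.71336473]
shift [-405.2  261.3   48.7] turn [-0.  0. -0.]
shift [-405.2  261.3   48.7] turn [-0.     0.     1.396]
```

View pics/s4.png

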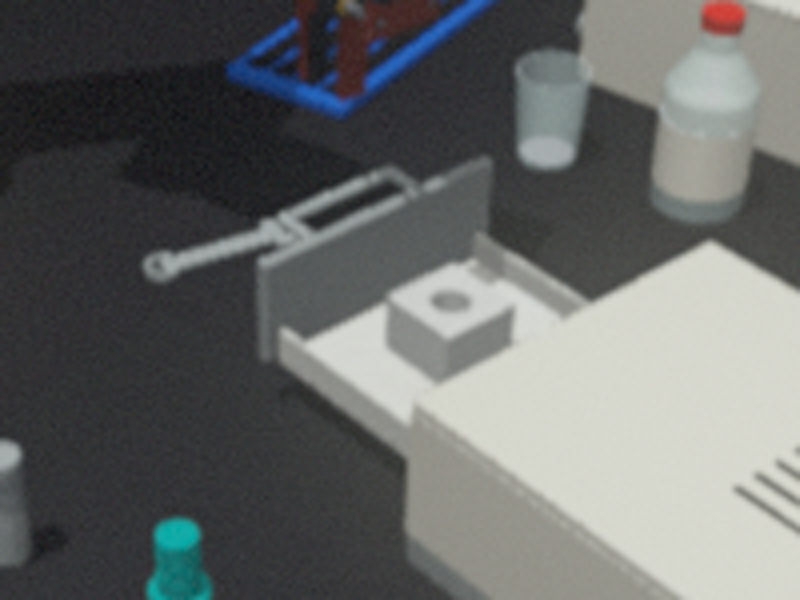

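Drawer out, with the seat block's hole at scene (292.5,155), which agrees with the pull geometry. Next I'll go over the cartridge.

```bash
python3 -m inch '[[[-405.2,261.3,48.7,0,0,0,90],[-405.2,261.3,48.7,0,0,0,90],[-405.2,261.3,48.7,0,0,0,90],[-405.2,261.3,48.7,0,0,0,90],[-405.2,261.3,48.7,0,0,0,90],[-405.2,261.3,48.7,0,0,0,90],[-405.2,261.3,48.7,0,0,0,90],[-405.2,261.3,48.7,0,0,0,90],[-405.2,261.3,48.7,0,0,0,90],[-405.2,261.3,48.7,0,0,0,90],[-405.2,261.3,48.7,0,0,0,90],[-405.2,261.3,48.7,0,0,0,90],[-405.2,261.3,48.7,0,0,0,90],[-405.2,261.3,48.7,0,0,0,90]]]'
python3 go.py 628.5 -258.5 74 -10
python3 - <<'E'
from h import *
d=cam('scene');e=cam('top')
print('seat scene',onz(d,292.5,155.25,96))
o,r=ray(d,292.5,155.25);o2,r2=ray(e,163.26,215.42);s=np.linalg.lstsq(np.stack([r,-r2],1),o2-o,rcond=None)[0];print(o+s[0]*r,o2+s[1]*r2)
E
```

```text
t: 8.0
ee_pos: [628.4, -257.0, 190.0]
orientation: [-2.405, -2.02, 0.001]
ft_force: [-0.6, -0.0, -0.1]
width: 79.2
grasp_force: 0.0
shift [ -1.6   0.6 116. ] turn [-0.001 -0.     0.001]
seat scene [583.6051003  162.27890704  96.        ]
[581.64897041 165.03052534  93.56019602] [580.79811685 164.1570715   93.25728992]
```

```bash
python3 -m inch '[[[-1.6,0.6,40,0,0,0,90],[-1.6,0.6,80,0,0,0,90],[-1.6,0.6,105,0,0,0,90],[-1.6,0.6,116,0,0,0,60],[-1.6,0.6,116,0,0,0,45],[-1.6,0.6,116,0,0,0,40],[-1.6,0.6,116,0,0,0,36],[-1.6,0.6,116,0,0,0,33],[-1.6,0.6,116,0,0,0,30],[-1.6,0.6,116,0,0,0,30],[-1.6,0.6,116,0,0,0,30],[-1.6,0.6,116,0,0,0,30]]]'
python3 -m inch '[[[0,0,0,0,0,0,55],[0,0,0,0,0,0,55],[0,0,0,0,0,0,55],[0,0,0,0,0,0.15,55],[0,0,0,0,0,0.3,55],[0,0,0,0,0,0.45,55],[0,0,0,0,0,0.6,55],[0,0,0,0,0,0.75,55],[0,0,0,0,0,0.9,55],[0,0,0,0,0,1.05,55],[0,0,0,0,0,1.2,55],[0,0,0,0,0,1.35,55],[0,0,0,0,0,1.5,55],[0,0,0,0,0,1.571,55],[0,0,0,0,0,1.571,55]]]'
python3 -m inch '[[[0,0,0,0,0,0,40],[0,0,0,0,0,0,37],[0,0,0,0,0,0,34],[0,0,0,0,0,0,31],[0,0,0,0,0,0,20],[0,0,0,0,0,0,0],[0,0,0,0,0,0,0],[0,0,0,0,0,0,0]]]'
```

```text
t: 9.3
ee_pos: [629.6, -260.4, 75.2]
orientation: [2.406, 2.018, 0.001]
ft_force: [-0.9, 0.2, 6.4]
width: 29.8
grasp_force: 30.0
t: 10.8
ee_pos: [629.0, -260.2, 74.1]
orientation: [-3.129, 0.276, 0.001]
ft_force: [-0.5, -0.9, -0.2]
width: 48.3
grasp_force: 0.0
t: 11.6
ee_pos: [629.2, -260.2, 74.4]
orientation: [-3.129, 0.275, -0.0]
ft_force: [0.6, 0.4, -0.6]
width: 29.6
grasp_force: 30.0
```

```bash
python3 -m inch '[[[0,0,-15,0,0,0,0],[0,0,-40,0,0,0,0],[0,0,-80,0,0,0,0],[0,0,-120,0,0,0,0],[0,0,-160,0,0,0,0],[0,0,-180,0,0,0,0],[0,0,-180,0,0,0,0]]]'; python3 go.py 580.2 163.1 254 -100
```

```text
t: 12.3
ee_pos: [630.9, -261.1, 259.4]
orientation: [3.127, -0.275, 0.011]
ft_force: [0.4, -0.2, -2.0]
width: 29.4
grasp_force: 30.0
shift [-124.  -408.9    3.7] turn [ 0.002 -0.007 -0.001]
```

```bash
python3 -m inch '[[[-9,-30,0,0,0,0,0],[-20,-66,0,0,0,0,0],[-33,-109,0,0,0,0,0],[-46,-152,0,0,0,0,0],[-59,-195,0,0,0,0,0],[-72,-237,0,0,0,0,0],[-85,-280,0,0,0,0,0],[-98,-323,0,0,0,0,0],[-110,-363,0,0,0,0,0],[-119,-392,0,0,0,0,0],[-123,-405,0,0,0,0,0],[-124,-409,0,0,0,0,0],[-124,-409,0,0,0,0,0],[-124,-409,0,0,0,0,0],[-124,-409,0,0,0,0,0]]]'; python3 go.py 580.2 163.1 175 -100
python3 - <<'E'
from h import *
d=cam('scene'); o=status.get_obs(); print(o['ee_pos'],o['ft_force'],o['qpos'].round(2))
cv2.imwrite('pics/s5.png',cv2.resize(d['frame'][60:210,200:400],(800,600),interpolation=cv2.INTER_CUBIC)[:,:,::-1])
p=np.array(o['ee_pos'])
for h in (-74,-34,22): print(h,(proj(d,p+[0,0,h])-[200,60])*4)
E
```

```text
t: 13.8
ee_pos: [578.6, 162.8, 254.3]
orientation: [3.129, -0.277, -0.0]
ft_force: [0.8, 0.1, -2.4]
width: 29.5
grasp_force: 30.0
shift [ 1.5 -0.6 79.3] turn [ 0.     0.    -0.002]
[578.60071474 162.92225979 254.31710266] [ 0.08818661 -0.79522779 -2.24063805] [ 0.25  0.37  1.67 -0.    1.09  2.  ]
-74 [370.76723106 285.46421282]
-34 [373.49441698 239.04042279]
22 [377.48238917 171.15477487]
```

View pics/s5.png

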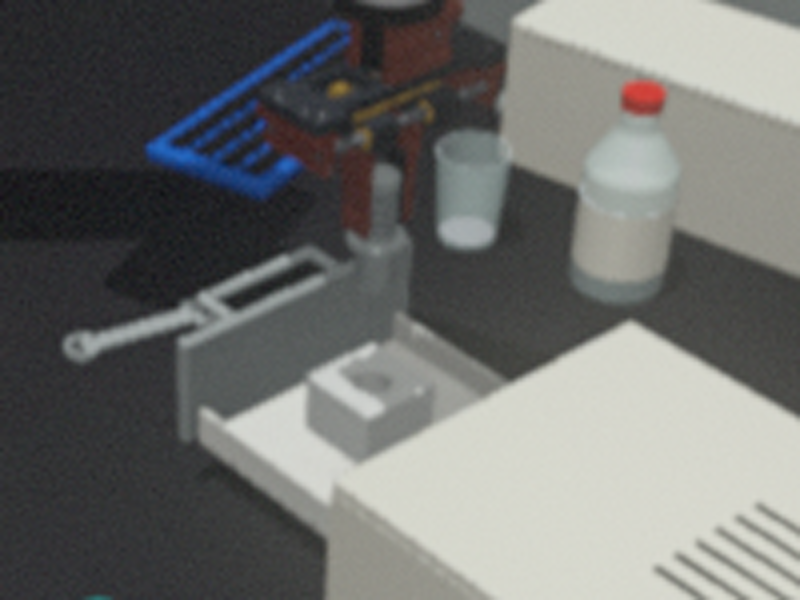

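The scene camera shows the cartridge held upright over the drawer (collar at crop (378,240)), about 1.5 px right of its projection. The hole shows the same bias, so the two agree. Going down.

```bash
python3 -m inch '[[[1.3,-0.3,30,0,0,0,0],[1.3,-0.3,60,0,0,0,0],[1.3,-0.3,76,0,0,0,0],[1.3,-0.3,79,0,0,0,0],[1.3,-0.3,79,0,0,0,0],[1.3,-0.3,79,0,0,0,0]]]'
python3 -m inch '[[[0,0,2,0,0,0,0],[0,0,4,0,0,0,0],[0,0,6,0,0,0,0],[0,0,7,0,0,0,0],[0,0,8,0,0,0,0],[0,0,8,0,0,0,0]]]'
python3 go.py 580 162.6 160 -100
```

```text
t: 14.45
ee_pos: [580.6, 164.1, 176.5]
orientation: [-3.129, 0.276, -0.003]
ft_force: [0.5, 0.2, -2.4]
width: 29.5
grasp_force: 30.0
t: 15.05
ee_pos: [579.6, 164.2, 167.2]
orientation: [3.129, -0.275, -0.0]
ft_force: [0.2, -0.1, -1.3]
width: 29.6
grasp_force: 30.0
shift [0.6 1.5 7.2] turn [ 0.     0.    -0.001]
```

```bash
python3 -m inch '[[[0.2,0.5,1,0,0,0,0],[0.2,0.5,2,0,0,0,0],[0.2,0.5,3,0,0,0,0],[0.2,0.5,4,0,0,0,0],[0.2,0.5,4,0,0,0,0]]]'; python3 -c "
from h import *
o=status.get_obs();print(o['ee_pos'],o['ft_force'],o['moment'])"
```

```text
t: 15.55
ee_pos: [579.8, 163.7, 163.2]
orientation: [3.129, -0.275, -0.0]
ft_force: [-0.3, -0.4, -1.0]
width: 29.3
grasp_force: 30.0
[579.75965267 163.65646768 163.17650289] [-0.2743298  -0.41744791 -1.03043309] [-0.05569537  0.14618136  0.00377327]
```

```bash
python3 -m inch '[[[0,0,2,0,0,0,0],[0,0,4,0,0,0,0],[0,0,6,0,0,0,0],[0,0,6,0,0,0,0]]]'; python3 -m inch '[[[0,0,2,0,0,0,0],[0,0,4,0,0,0,0],[0,0,6,0,0,0,0],[0,0,8,0,0,0,0],[0,0,8,0,0,0,0]]]'; python3 -c "
from h import *
o=status.get_obs();print(o['ee_pos'],o['ft_force'],o['moment'])"
```

```text
t: 15.95
ee_pos: [579.7, 163.7, 157.0]
orientation: [3.129, -0.275, -0.001]
ft_force: [-1.1, 0.1, -1.7]
width: 29.6
grasp_force: 30.0
t: 16.45
ee_pos: [579.7, 163.7, 149.0]
orientation: [3.129, -0.275, -0.001]
ft_force: [0.2, -0.3, -2.2]
width: 29.5
grasp_force: 30.0
[579.68776019 163.67788994 149.0267238 ] [ 0.23746434 -0.29594289 -2.17324054] [ 0.08760108  0.1806683  -0.02901006]
```

```bash
python3 -m inch '[[[0,0,2,0,0,0,0],[0,0,4,0,0,0,0],[0,0,6,0,0,0,0],[0,0,8,0,0,0,0],[0,0,8,0,0,0,0],[0,0,8,0,0,0,0]]]'; python3 -m inch '[[[0,0,2,0,0,0,0],[0,0,4,0,0,0,0],[0,0,6,0,0,0,0],[0,0,7,0,0,0,0],[0,0,7,0,0,0,0],[0,0,7,0,0,0,0]]]'; python3 -c "
from h import *
o=status.get_obs();print(o['ee_pos'],o['ft_force'],o['moment'])"
```

```text
t: 17.05
ee_pos: [580.0, 163.7, 141.6]
orientation: [-3.129, 0.275, -0.001]
ft_force: [-1.2, -0.8, 3.8]
width: 29.8
grasp_force: 30.0
t: 17.65
ee_pos: [580.0, 163.7, 134.5]
orientation: [-3.129, 0.275, -0.001]
ft_force: [-0.9, -0.1, 6.8]
width: 29.5
grasp_force: 30.0
[580.04242141 163.6859318  134.52833717] [-0.85783315 -0.12293336  6.84032465] [-0.13313979  0.38304304  0.02421622]
```

```bash
python3 -m inch '[[[0,0,1,0,0,0,0],[0,0,2,0,0,0,0],[0,0,3,0,0,0,0],[0,0,3,0,0,0,0],[0,0,3,0,0,0,0]]]'; python3 -m inch '[[[0,0,0.5,0,0,0,0],[0,0,1,0,0,0,0],[0,0,1,0,0,0,0],[0,0,1,0,0,0,0]]]'; python3 -m inch '[[[0,0,0.5,0,0,0,0],[0,0,0.5,0,0,0,0],[0,0,0.5,0,0,0,0]]]'
```

```text
t: 18.15
ee_pos: [580.1, 163.7, 131.7]
orientation: [-3.129, 0.275, -0.001]
ft_force: [-1.1, -0.3, 6.9]
width: 29.4
grasp_force: 30.0
t: 18.55
ee_pos: [580.1, 163.7, 130.7]
orientation: [-3.129, 0.275, -0.001]
ft_force: [-1.1, -1.0, 6.4]
width: 29.3
grasp_force: 30.0
t: 18.85
ee_pos: [580.1, 163.7, 130.3]
orientation: [-3.129, 0.275, -0.001]
ft_force: [-2.6, 0.0, 8.2]
width: 29.5
grasp_force: 30.0
```

```bash
python3 -m inch '[[[0,0,0.5,0,0,0,0],[0,0,0.5,0,0,0,0],[0,0,0.5,0,0,0,0]]]'; python3 -m inch '[[[0,0,0.5,0,0,0,0],[0,0,0.5,0,0,0,0],[0,0,0.5,0,0,0,0]]]';
```

```text
t: 19.15
ee_pos: [580.1, 163.7, 130.3]
orientation: [-3.129, 0.275, -0.001]
ft_force: [-2.4, -0.8, 13.1]
width: 29.8
grasp_force: 30.0
t: 19.45
ee_pos: [580.3, 163.7, 130.3]
orientation: [-3.129, 0.275, -0.002]
ft_force: [-3.9, -1.1, 15.0]
width: 29.7
grasp_force: 30.0
```

Hard stop at 130.3 mm, as expected, with about 15 N on the wrist. I'll hold, average the force and look.

```bash
for i in 1 2 3 4; do python3 -m inch '[[[0,0,0,0,0,0,0],[0,0,0,0,0,0,0],[0,0,0,0,0,0,0]]]' | grep -E 'ee_pos|ft_f'; done; python3 - <<'E'
from h import *
d=cam('scene');e=cam('top')
a=cv2.resize(d['frame'][90:190,230:350],(480,400),interpolation=cv2.INTER_CUBIC)
b=cv2.resize(e['frame'][140:260,100:196],(320,400),interpolation=cv2.INTER_CUBIC)
cv2.imwrite('pics/f6.png',np.hstack([a,b])[:,:,::-1])
E
```

```text
ee_pos: [580.4, 163.7, 130.3]
ft_force: [-3.9, -1.7, 15.8]
ee_pos: [580.3, 163.7, 130.3]
ft_force: [-3.5, -1.5, 15.8]
ee_pos: [580.4, 163.7, 130.3]
ft_force: [-3.7, -1.8, 15.5]
ee_pos: [580.3, 163.7, 130.3]
ft_force: [-3.0, -1.6, 15.8]
```

View pics/f6.png

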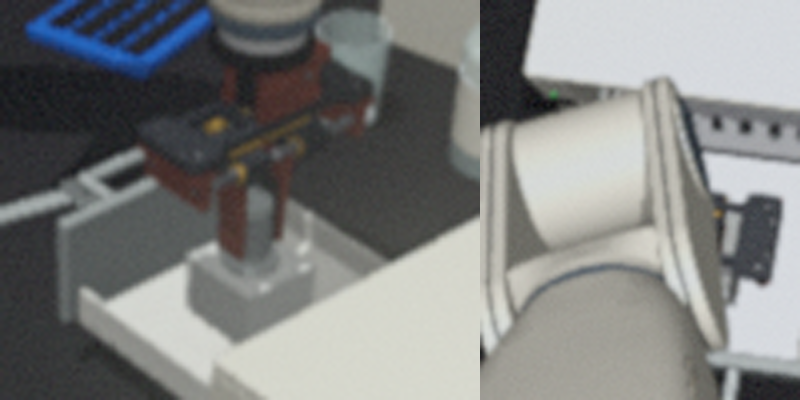

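The collar sits on the rim at crop (247,265) and the push is steady. The tool leans about 3.5 N toward "drawer shut", so I'll relieve it to keep the drawer on its stop.

```bash
python3 -m inch '[[[-0.4,0,0,0,0,0,0],[-0.8,0,0,0,0,0,0],[-0.8,0,0,0,0,0,0],[-0.8,0,0,0,0,0,0]]]'; python3 -m inch '[[[-0.4,0,0,0,0,0,0],[-0.4,0,0,0,0,0,0],[-0.4,0,0,0,0,0,0],[-0.4,0,0,0,0,0,0]]]'
```

```text
t: 21.15
ee_pos: [580.2, 163.8, 130.3]
orientation: [-3.129, 0.274, -0.004]
ft_force: [-1.2, -1.6, 12.2]
width: 29.4
grasp_force: 30.0
t: 21.55
ee_pos: [580.1, 163.8, 130.3]
orientation: [-3.129, 0.274, -0.005]
ft_force: [-1.1, -2.1, 13.1]
width: 29.6
grasp_force: 30.0
```

```bash
python3 -m inch '[[[-0.5,0,0.2,0,0,0,0],[-1,0,0.3,0,0,0,0],[-1,0,0.3,0,0,0,0],[-1,0,0.3,0,0,0,0]]]'; python3 -m inch '[[[-0.4,0,0,0,0,0,0],[-0.4,0,0,0,0,0,0],[-0.4,0,0,0,0,0,0],[-0.4,0,0,0,0,0,0]]]'; python3 -m inch '[[[0,0,0,0,0,0,0],[0,0,0,0,0,0,0],[0,0,0,0,0,0,0],[0,0,0,0,0,0,0],[0,0,0,0,0,0,0],[0,0,0,0,0,0,0]]]'
```

```text
t: 21.95
ee_pos: [579.9, 163.8, 130.3]
orientation: [-3.129, 0.274, -0.008]
ft_force: [1.0, -3.8, 12.9]
width: 29.6
grasp_force: 30.0
t: 22.35
ee_pos: [579.8, 163.9, 130.3]
orientation: [-3.129, 0.274, -0.009]
ft_force: [1.6, -3.1, 12.4]
width: 29.5
grasp_force: 30.0
t: 22.95
ee_pos: [579.8, 163.9, 130.3]
orientation: [-3.129, 0.274, -0.008]
ft_force: [3.2, -3.7, 14.1]
width: 29.7
grasp_force: 30.0
```

```bash
python3 -m inch '[[[0,0,0.15,0,0,0,0],[0,0,0.15,0,0,0,0],[0,0,0.15,0,0,0,0],[0,0,0.15,0,0,0,0],[0,0,0.15,0,0,0,0]]]'; python3 -c "
from h import *
print(ctrl.close_job())"
```

```text
t: 23.45
ee_pos: [579.8, 163.9, 130.3]
orientation: [-3.129, 0.274, -0.009]
ft_force: [1.8, -3.3, 13.5]
width: 29.8
grasp_force: 30.0
the job is handed in; nothing more can be done
None
```

The job is handed in at 23.5 s: the drawer is out at its stop, and the steel cartridge is still gripped and pressed until its collar is hard on the seat's rim, with about 14 N at the wrist; I moved none of the other tubes.

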